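# Put the mixed-up lockets back in their own trays

## Robot

A 6-joint arm with a two-finger parallel gripper is mounted at the origin on the work surface. World frame = base frame: x ahead of the robot, y to its left, z up, the work surface at z = 0. Lengths are in mm, angles in rad, forces in N, time in s.
With the tool pointing down it reaches from about 275 to 750 mm from the base axis. Payload 10.2 kg.
Tool frame: the origin (TCP) lies between the finger pads; the fingertips stand 19 mm ahead of it and the grasp point (between the pads) is the TCP; z points along the fingers, y is the line along which they close (so a half turn about z gives the same grasp; the last joint's range is limited). The gripper opens to 85 mm and grips with 20 to 120 N. Pads are 22 mm wide; open, the fingers measure 114 mm over their backs; the gripper's body (76 mm by 85 mm) begins 54 mm behind the grasp point. The pads swing forward as they close: fully open they stand 13 mm farther back than shut.
Start: joints at [-1.451, 0.313, 1.498, -0, 1.331, -0.223], TCP at [176.453, -494.465, 250.294] pointing down, gripper open.
Joint ranges: [-2.94, 2.94], [-0.97, 2.17], [0.19, 2.56], [-1.23, 4.37], [0.02, 3.11], [-2.88, 2.88]. Speed limits (rad/s): [2.39, 2.39, 3.01, 3.14, 3.14, 3.14].

## Interface

Orientations are given as a rotation vector (axis times angle).
In Python, from rig import sense, capture, camera_info, job_done, look_for, outline_of gives the robot as it stands. The module is installed in compiled form; this text tells all that it offers.
- The arm moves only by the shell command python3 -m handwheel 'ROWS' [FORCE]. ROWS is JSON, a list that holds one entry, the list of rows, each a list of 7 numbers: the shift along the tool's x, y, z in m, then the turn, a rotation vector about the tool's x, y, z in rad, then the closure in counts, from 0 (fully open) to 255 (shut). In form: [[[tx, ty, tz, rx, ry, rz, gripper], ...]]. A call has 1 to 10 rows; each row shifts and turns the commanded pose from where the row before left it, along the tool's axes as they then stand; what a row does not reach is not made up. A row lasts 1/10 s, in which the tool goes at most 50 mm and 8.59 degrees, less where a joint would pass 70% of its speed; a pose out of reach is approached as far as the arm can. A call is refused whole if a number of a shift passes 0.05 or a number of a turn 0.15, either way. A call with a gripper value outside its range is refused whole. The fingers move at their own pace and stop on an object; FORCE is the grip in N (left out, the last holds). Time passes only in rows, so rows that do not move let the fingers close. It gives the time, the measured TCP pose, the force, the opening and the grip force at its end, in the units of the state.
- sense(): the state, without advancing time (a new reading comes with each control period).
- capture(name): name is "side" or "top"; returns (picture, depth): 480x640x3 uint8, blue, green, red; 480x640 float32, mm along the optical axis (not along the pixel's ray), 0 where there is no reading.
- camera_info(name): a dict with "intrinsics" (3x3 intrinsics, pixels), "k1" (the pictures are not rectified: a ray, as slopes to the right and down, at radius r is drawn at 1 + k1 r^2 times it, then the intrinsics apply), "origin" and "rotation" of the camera in the world. Camera axes: x right, y down, z forward; pixel columns grow to the right and rows downward; lengths in mm; the calibration is good to about 2 mm. A picture is of the moment at which its call begins. camera_info takes no time and is no camera call.
- job_done(): hands the job in; it is judged then, once.
Trained networks look in the newest picture that a camera, given by its name, has taken for a name from the list of things; names that differ only in an ending like _2 or _b are one class to them, and where a whole thing is asked for, a point or a joint stands for the part that bears it (a point fixed in the world has none). Each returns a list of dicts, best first, with "p" (0 to 1); they miss things now and then, are a little off and sometimes report something else, mostly with a low value. They report only what shows in the picture. A call takes as long as a camera call. They do not tell look-alikes from the thing itself.
- look_for(target, camera): "location" ([column, row] in pixels, amid what is visible of it).
- outline_of(target, camera): "pixels" (480x640 bool, what is visible of it) and "location" ([column, row] in pixels, amid what is visible of it).
The state is a dict: "time_s": time; "joints": joint angles; "joint_vel": joint speeds; "joint_efforts": joint torques, N m; "position": TCP position; "eef_rot": TCP orientation; "wrist_force": force on the tool from outside, world axes, zero at the start; "wrist_torque": the same for the moment, N m; "finger_gap": finger opening in mm; "grip_force": force on a finger pad.
Only numpy, scipy, OpenCV 4.12 (cv2) and the standard library are available. Lean on these libraries where they do the work, as an engineer would, in place of code of your own. Each camera call takes 0.05 s, during which the arm holds its last target. There are 200 camera calls.

## Task

The three lockets lie in each other's trays. Using the spare tray (the one with the blank card) as the halfway place, move them round so that each locket lies flat near the middle of the tray whose card shows its shape. Put the lockets down, do not drop them, never lay one on the bare bench, and leave the jar, the loupe and the tweezers where they are.

Things in the scene. Friction and masses are not known exactly. Their poses are not given: they have to be found in the camera images.
- round_locket: Round locket, 46 mm across. Dark grey steel, 14 mm thick, set with small clear stones (rising under 2 mm) on top. A small wire eye, 8 mm wide, sticks out about 10 mm at its +x end, 7 mm above the underside. Origin: centre of the underside, eye not counted; z up. About 80 g. At the start it lies flat in a wrong tray, turned anyhow. Grip it from above across its y axis.
- square_locket: Square locket, 40 x 40 mm. Dark grey steel, 14 mm thick, set with small clear stones (rising under 2 mm) on top. A small wire eye, 8 mm wide, sticks out about 10 mm at its +x end, 7 mm above the underside. Origin: centre of the underside, eye not counted; z up. About 80 g. At the start it lies flat in a wrong tray, turned anyhow. Grip it from above across its y axis.
- long_locket: Long, narrow locket, 62 mm along x, 26 mm along y. Dark grey steel, 14 mm thick, set with small clear stones (rising under 2 mm) on top. A small wire eye, 8 mm wide, sticks out about 10 mm at its +x end, 7 mm above the underside. Origin: centre of the underside, eye not counted; z up. About 80 g. At the start it lies flat in a wrong tray, turned anyhow. Grip it from above across its y axis.
- round_tray: Fixed shallow tray, 120 x 120 mm: white floor 8 mm above the bench, green rim 4 mm thick with its top 12 mm above the bench, 112 mm clear inside. Origin: tray centre, on the bench surface. On the +x side a green tab, 46 mm in x, 56 mm wide, 8 mm high, bears a white card with a round dark disc of 28 mm (a fixed flat sample, 3 mm thick): the tray of the round locket.
- square_tray: Fixed shallow tray, 120 x 120 mm: white floor 8 mm above the bench, green rim 4 mm thick with its top 12 mm above the bench, 112 mm clear inside. Origin: tray centre, on the bench surface. On the +x side a green tab, 46 mm in x, 56 mm wide, 8 mm high, bears a white card with a dark square of 25 mm (a fixed flat sample, 3 mm thick): the tray of the square locket.
- long_tray: Fixed shallow tray, 120 x 120 mm: white floor 8 mm above the bench, green rim 4 mm thick with its top 12 mm above the bench, 112 mm clear inside. Origin: tray centre, on the bench surface. On the +x side a green tab, 46 mm in x, 56 mm wide, 8 mm high, bears a white card with a dark narrow rectangle of 16 x 40 mm (a fixed flat sample, 3 mm thick): the tray of the long locket.
- spare_tray: Fixed shallow tray, 120 x 120 mm: white floor 8 mm above the bench, green rim 4 mm thick with its top 12 mm above the bench, 112 mm clear inside. Origin: tray centre, on the bench surface. On the +x side a green tab, 46 mm in x, 56 mm wide, 8 mm high, bears a white card that is blank: the spare tray, empty at the start.
- jar: Bystander: amber glass jar with black cap, 48 mm across, 55 mm tall, loose. Origin: centre of the underside.
- loupe: Bystander: black and silver eye loupe, a cylinder 42 mm across and 38 mm tall, loose. Origin: centre of the underside.
- tweezers: Bystander: aluminium tweezers lying flat along x, 120 mm long, about 16 mm wide, 6 mm high, loose. Origin: middle of the length, on the underside.
There are look-alikes about, which are no part of the job. Leave any yellow look-alike of the long_locket alone. What is shaped like the round_locket but red is not meant.

How it is judged (in metres and radians):
On the way:
1. one locket is set down flat in the spare tray (its centre within 45 mm of the tray's centre) and released (((horizontal distance between round_locket and spare_tray below 0.045 m and z of round_locket in the frame of spare_tray below 0.011 m and angle between round_locket's own z axis and vertical below 0.12 rad and linear speed of round_locket below 0.03 m/s and contact force between the fingers and round_locket below 0.1 N) or (horizontal distance between square_locket and spare_tray below 0.045 m and z of square_locket in the frame of spare_tray below 0.011 m and angle between square_locket's own z axis and vertical below 0.12 rad and linear speed of square_locket below 0.03 m/s and contact force between the fingers and square_locket below 0.1 N) or (horizontal distance between long_locket and spare_tray below 0.045 m and z of long_locket in the frame of spare_tray below 0.011 m and angle between long_locket's own z axis and vertical below 0.12 rad and linear speed of long_locket below 0.03 m/s and contact force between the fingers and long_locket below 0.1 N))), for 0.2 s.
At the end, for the whole second after the job is handed in: Each locket lies flat (within 0.12 rad) and still on the floor of its own tray, its centre within 15 mm of the tray's centre, released; the spare tray is empty again (horizontal distance between round_locket and round_tray below 0.015 m and z of round_locket in the frame of round_tray below 0.011 m and angle between each of round_locket, square_locket, long_locket's own z axis and vertical below 0.12 rad and linear speed of each of round_locket, square_locket, long_locket below 0.03 m/s and contact force between the fingers and round_locket below 0.1 N and horizontal distance between square_locket and square_tray below 0.015 m and z of square_locket in the frame of square_tray below 0.011 m and contact force between the fingers and square_locket below 0.1 N and horizontal distance between long_locket and long_tray below 0.015 m and z of long_locket in the frame of long_tray below 0.011 m and contact force between the fingers and long_locket below 0.1 N); the robot touches nothing.
It fails at once if a locket touches down on the bare bench (height (world z) of any of round_locket, square_locket, long_locket below 0.003 m).
It fails at once if a locket is dropped (over 0.6 m/s while not held, a fall of about 18 mm) ((linear speed of round_locket above 0.6 m/s and contact force between the fingers and round_locket below 0.05 N) or (linear speed of square_locket above 0.6 m/s and contact force between the fingers and square_locket below 0.05 N) or (linear speed of long_locket above 0.6 m/s and contact force between the fingers and long_locket below 0.05 N)).
It fails at once if the jar, the loupe or the tweezers are shifted by more than 20 mm (distance of any of jar, loupe, tweezers from where it was at the start of the episode above 0.02 m).
It also fails if it takes over 104 s, if anything falls off the work surface, if the arm or the gripper's body presses on something with over 40 N, if the wrist force passes 120 N, or if a joint passes its speed limit or range.

## Working session

There is one attempt and no reset: what is moved stays moved. The work goes in short steps, Python scripts to look and compute and a shell command to move; the robot and the scene stay as the last step left them, time stands still between calls to the robot, and variables do not carry over. Pictures are saved under pics/ and viewed, at most 14 in all, crops included, and the job is handed in when it is done.

```bash
mkdir -p pics
python3 - <<'E'
from rig import *
import cv2
for n in("top","side"):
    p,d=capture(n); cv2.imwrite(f"pics/{n}0.png",p)
    c=camera_info(n); print(n,c)
    for t in("round_locket","square_locket","long_locket","round_tray","square_tray","long_tray","spare_tray","jar","loupe","tweezers"):
        print(t,[([round(float(v)) for v in o["location"]],round(o["p"],2)) for o in look_for(t,n)])
s=sense();print(s)
E
```

```text
top {'intrinsics': array([[572.06148883,   0.        , 326.04520435],
       [  0.        , 572.06148883, 240.25907858],
       [  0.        ,   0.        ,   1.        ]]), 'k1': -0.01683965175568183, 'origin': array([ 420.45067657,   66.36033346, 1088.06144402]), 'rotation': array([-2.23056703,  2.17740745, -0.09132119])}
round_locket [([186, 192], 0.85), ([122, 191], 0.82)]
square_locket [([503, 280], 0.97)]
long_locket [([238, 326], 0.86), ([290, 244], 0.65)]
round_tray [([286, 240], 0.87), ([502, 279], 0.42), ([288, 244], 0.3)]
square_tray [([196, 181], 0.76)]
long_tray [([508, 269], 0.84)]
spare_tray [([392, 176], 0.95), ([195, 179], 0.21)]
jar [([395, 276], 0.85), ([501, 279], 0.54)]
loupe [([203, 276], 0.7)]
tweezers [([299, 149], 0.65)]
side {'intrinsics': array([[532.44193147,   0.        , 320.23215999],
       [  0.        , 532.44193147, 243.57974184],
       [  0.        ,   0.        ,   1.        ]]), 'k1': -0.10127159009502983, 'origin': array([ 424.0342104 , -640.3539581 ,  701.30321774]), 'rotation': array([-2.3276416 ,  0.12387323, -0.02816148])}
round_locket [([3
[... 416 characters left out ...]
'time_s': 1.1, 'joints': array([-1.45141390e+00,  3.12921452e-01,  1.49771176e+00, -1.63005593e-06,
        1.33099900e+00, -2.23385303e-01]), 'joint_vel': array([-0.00030968, -0.001162  , -0.00027962, -0.00090159,  0.00231388,
        0.00186232]), 'joint_efforts': array([ 2.10083475e-03, -4.12162220e+01, -2.59896523e+01, -1.26543559e-04,
        5.64684615e-04, -8.69964708e-06]), 'position': array([ 176.44573197, -494.46433843,  250.27875977]), 'eef_rot': array([-3.09552825e+00, -5.35780223e-01, -7.46703525e-07]), 'wrist_force': array([-0.05215484, -0.69065246,  0.83452811]), 'wrist_torque': array([ 0.0098701 ,  0.02368441, -0.02542511]), 'grip_force': 0.0, 'finger_gap': 85.49771352592283}
```

View pics/top0.png

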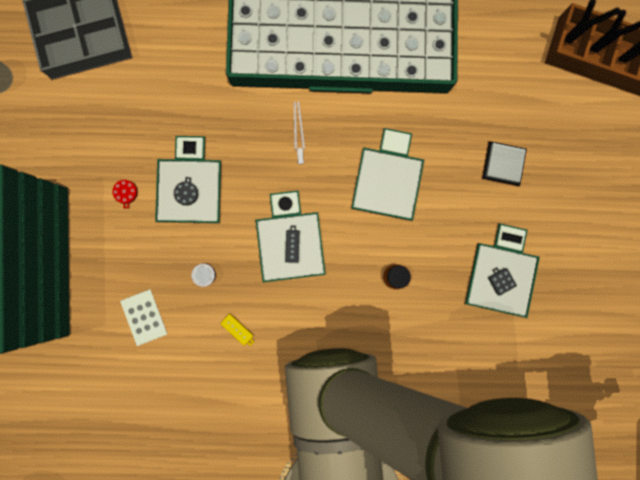

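View pics/side0.png

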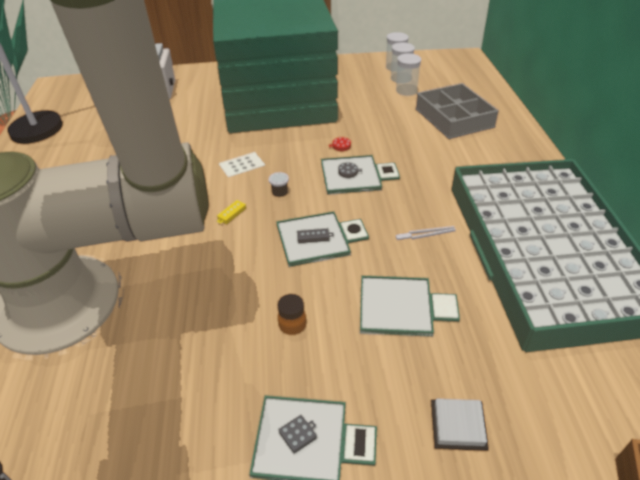

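The top view shows the round locket in the square tray (186,192), the long locket in the round tray (292,244), and the square locket in the long tray (502,281). The spare tray is empty at (388,183). The side view shows the same layout, and the jar (397,276) and loupe (203,275) are well clear.

```bash
cat > h.py <<'E'
import cv2, numpy as np
from rig import *
from scipy.spatial.transform import Rotation as R
def rays(px,n):
    c=camera_info(n)
    u=cv2.undistortPoints(np.float64(px).reshape(-1,1,2),c["intrinsics"],np.array([c["k1"],0,0,0]))[:,0]
    d=np.c_[u,np.ones(len(u))]@R.from_rotvec(c["rotation"]).as_matrix().T
    return np.array(c["origin"]),d
def plane(px,n,z):
    o,d=rays(px,n); return o+d*((z-o[2])/d[:,2])[:,None]
def tri(pa,pb):
    (o1,d1),(o2,d2)=rays([pa],"top"),rays([pb],"side")
    d1,d2=d1[0],d2[0]
    s=np.linalg.lstsq(np.c_[d1,-d2],o2-o1,rcond=None)[0]
    a,b=o1+s[0]*d1,o2+s[1]*d2
    return (a+b)/2,np.linalg.norm(a-b)
def tray(im,seed):
    """4 floor corners, dark blob (filled contour) inside"""
    hsv=cv2.cvtColor(im,cv2.COLOR_BGR2HSV)
    m=((hsv[...,1]<50)&(hsv[...,2]>130)).astype(np.uint8)
    n,l,st,ce=cv2.connectedComponentsWithStats(m)
    ok=[i for i in range(1,n) if st[i,4]>500]
    i=min(ok,key=lambda i:np.hypot(*(ce[i]-seed)))
    w=(l==i).astype(np.uint8)
    hull=cv2.convexHull(cv2.findNonZero(w))
    q=cv2.approxPolyN(hull,4).reshape(4,2).astype(float)
    f=cv2.fillConvexPoly(np.zeros_like(w),hull,1)
    f=cv2.erode(f,np.ones((5,5)))
    dark=f&(hsv[...,2]<125).astype(np.uint8)
    dark=cv2.morphologyEx(dark,cv2.MORPH_CLOSE,np.ones((3,3)))
    cs,_=cv2.findContours(dark,cv2.RETR_EXTERNAL,cv2.CHAIN_APPROX_NONE)
    cs=[c for c in cs if cv2.contourArea(c)>60]
    b=None
    if cs:
        b=cv2.drawContours(np.zeros_like(w),[max(cs,key=cv2.contourArea)],-1,1,-1)
    return q,b
def centre(q):  # diagonal intersection
    a,b,c,d=q; s=np.linalg.solve(np.c_[c-a,b-d],b-a); return a+s[0]*(c-a)
def body(b):
    k=cv2.getStructuringElement(cv2.MORPH_ELLIPSE,(7,7))
    o=cv2.morphologyEx(b,cv2.MORPH_OPEN,k); return o
def mean(m): return cv2.findNonZero(m)[:,0].astype(float).mean(0)
E
cat > m.py <<'E'
from h import *
T={"square":((188,192),(350,172)),"round":((290,246),(313,238)),"spare":((388,183),(397,304)),"long":((502,281),(299,438))}
im={n:capture(n)[0] for n in("top","side")}
dbg=im["top"].copy(); dbs=im["side"].copy()
for t,(a,b) in T.items():
    qa,ba=tray(im["top"],a); qb,bb=tray(im["side"],b)
    for D,q,bl in((dbg,qa,ba),(dbs,qb,bb)):
        cv2.polylines(D,[q.astype(int)],True,(0,0,255),1)
        if bl is not None: D[(bl>0)&(cv2.erode(bl,np.ones((3,3)))==0)]=(255,0,255)
    P,e=tri(centre(qa),centre(qb)); c=plane([centre(qa)],"top",8)[0]; c2=plane([centre(qb)],"side",8)[0]
    w=plane(qa,"top",8); print(t,"tray tri",P.round(1),e.round(1),"top",c[:2].round(1),"side",c2[:2].round(1),"sides",np.linalg.norm(w-np.roll(w,1,0),axis=1).round(),"ang",np.degrees(np.arctan2(*(w[1]-w[0])[1::-1])).round(1))
    if ba is not None:
        oa,ob=body(ba),body(bb); P,e=tri(mean(oa),mean(ob)); c=plane([mean(oa)],"top",15)[0]; c2=plane([mean(ob)],"side",15)[0]
        eye=plane([mean(ba)],"top",15)[0]-c
        cn=cv2.findContours(oa,0,1)[0][0][:,0].astype(float); r=cv2.minAreaRect(plane(cn,"top",15)[:,:2].astype(np.float32))
        ex=ba&~oa; v=plane([mean(ex)],"top",15)[0]-c
        print("  locket tri",P.round(1),e.round(1),"top",c[:2].round(1),"side",c2[:2].round(1),"rect",np.round(r[1]),"ang",round(r[2],1),"eyeshift",eye[:2].round(1),"eyedir",np.degrees(np.arctan2(v[1],v[0])).round(),np.hypot(*v[:2]).round())
S=np.hstack([dbg[110:350,90:570]]) ; cv2.imwrite("pics/dbg.png",np.vstack([cv2.resize(S,(780,390)),cv2.resize(dbs[140:480,230:450],None,fx=.6,fy=.6)[:, :].copy() if 0 else np.zeros((1,780,3),np.uint8)]))
cv2.imwrite("pics/dbgs.png",cv2.resize(dbs[140:480,230:450],None,fx=1.7,fy=1.7))
from scipy.spatial.transform import Rotation as R
print(R.from_rotvec(sense()["eef_rot"]).as_matrix().round(3))
for t,p in (("jar",[(397,276),(291,314)]),("loupe",[(203,275),(279,185)])): print(t,plane([p[0]],"top",40)[0].round(),plane([p[1]],"side",25)[0].round())
E
python3 m.py
```

```text
square tray tri [582.3 302.5  10.8] 22.3 top [571.5 303.8] side [594.4 307. ] sides [112. 113. 112. 112.] ang 91.5
  locket tri [565.9 306.6  12.5] 0.4 top [565.7 306. ] side [565.1 303.2] rect [46. 44.] ang 46.5 eyeshift [ 0.9 -0.2] eyedir -12.0 25.0
round tray tri [480.1 106.4  13.6] 22.1 top [469.3 107.2] side [491.7 112.4] sides [112. 114. 114. 114.] ang 8.3
  locket tri [471.3 104.   14. ] 0.3 top [471.1 104. ] side [471.4 102.9] rect [25. 64.] ang 89.3 eyeshift [ 0.9 -0. ] eyedir -1.0 18.0
spare tray tri [595.2 -74.9   9.2] 0.3 top [595.6 -75.1] side [595.3 -73.9] sides [113. 114. 114. 111.] ang 80.9
long tray tri [ 416.5 -297.     8.7] 0.4 top [ 416.3 -297.2] side [ 416.7 -296.6] sides [114. 112. 115. 111.] ang 78.5
  locket tri [ 414.7 -293.4   13.6] 0.0 top [ 414.7 -292.9] side [ 414.7 -294.1] rect [48. 42.] ang 29.7 eyeshift [0.1 0. ] eyedir 1.0 3.0
[[ 0.942  0.336  0.   ]
 [ 0.336 -0.942  0.   ]
 [ 0.    -0.    -1.   ]]
jar [419. -91.  40.] [418. -91.  25.]
loupe [412. 263.  40.] [414. 256.  25.]
```

View pics/dbg.png

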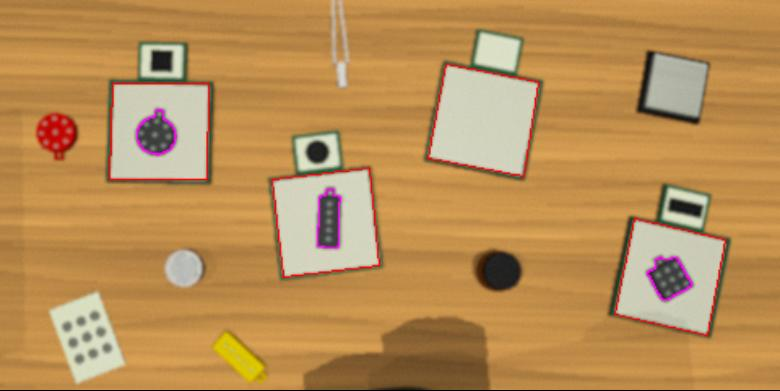

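Tray centres come from the top view, because the cards leaked into two of the side masks. Floor sides are 112–114 mm, as they should be. Lockets triangulate to z≈13–14 at mid-height, and the floor to z≈9, both as expected. I'll move the square locket to the spare tray first.

```bash
cat > g.py <<'E'
import sys; from h import *
x,y,z,yaw=map(float,sys.argv[1:5]); s=sense()
M=R.from_rotvec(s["eef_rot"]).as_matrix()
cur=np.degrees(np.arctan2(M[1,0],M[0,0])); t=np.radians(yaw)
D=np.array([[np.cos(t),np.sin(t),0],[np.sin(t),-np.cos(t),0],[0,0,-1]])
print("t",round(s["time_s"],1),"pos",s["position"].round(1),"yaw",cur.round(1),"gap",round(s["finger_gap"],1),"grip",round(s["grip_force"],1),"tilt",np.degrees(np.arccos(-M[2,2])).round(2))
print("turn rz first:",round(np.radians(cur-yaw),3),"then shift in new tool axes mm:",(D.T@(np.array([x,y,z])-s["position"])).round(1))
E
python3 -m handwheel '[[[0,0,0,0,0,-0.088,75],[0,0,0,0,0,-0.088,75],[0.038,-0.007,0,0,0,0,75],[0.038,-0.007,0,0,0,0,75],[0.038,-0.007,0,0,0,0,75],[0.038,-0.007,0,0,0,0,75],[0.038,-0.007,0,0,0,0,75],[0.038,-0.007,0,0,0,0,75],[0.038,-0.007,0,0,0,0,75],[0.038,-0.007,0,0,0,0,75]]]' 40
python3 -m handwheel '[[[0,0,0.03,0,0,0,75],[0,0,0.03,0,0,0,75],[0,0,0.03,0,0,0,75],[0,0,0.03,0,0,0,75],[0,0,0,0,0,0,75],[0,0,0,0,0,0,75]]]'
python3 g.py 414.7 -293.4 27 29.7
```

```text
time_s: 2.2
position: [413.7, -293.9, 250.4]
eef_rot: [3.036, 0.806, 0.0]
wrist_force: [1.2, -0.5, 0.5]
finger_gap: 59.9
grip_force: 0.0
time_s: 2.8
position: [412.9, -295.4, 131.1]
eef_rot: [3.036, 0.806, 0.0]
wrist_force: [-0.3, 0.5, 1.1]
finger_gap: 60.3
grip_force: 0.0
t 2.8 pos [ 412.9 -295.4  131.1] yaw 29.7 gap 60.3 grip 0.0 tilt 0.01
turn rz first: 0.0 then shift in new tool axes mm: [  2.5  -0.8 104.1]
```

```bash
python3 -m handwheel '[[[0.0025,-0.001,0.03,0,0,0,75],[0,0,0.03,0,0,0,75],[0,0,0.02,0,0,0,75],[0,0,0.012,0,0,0,75],[0,0,0.012,0,0,0,75],[0,0,0,0,0,0,75],[0,0,0,0,0,0,75]]]'
python3 -m handwheel '[[[0,0,0,0,0,0,255],[0,0,0,0,0,0,255],[0,0,0,0,0,0,255],[0,0,0,0,0,0,255],[0,0,0,0,0,0,255],[0,0,0,0,0,0,255],[0,0,0,0,0,0,255]]]' 40
python3 g.py 414.7 -293.4 27 29.7
```

```text
time_s: 3.5
position: [414.8, -293.4, 27.1]
eef_rot: [3.035, 0.806, 0.001]
wrist_force: [0.4, -0.1, -0.0]
finger_gap: 60.3
grip_force: 0.0
time_s: 4.2
position: [414.8, -293.4, 27.4]
eef_rot: [3.035, 0.806, 0.001]
wrist_force: [-0.9, 1.3, 6.4]
finger_gap: 38.7
grip_force: 41.0
t 4.2 pos [ 414.8 -293.4   27.4] yaw 29.7 gap 38.7 grip 41.0 tilt 0.1
turn rz first: 0.0 then shift in new tool axes mm: [-0.1 -0.   0.4]
```

```bash
python3 -m handwheel '[[[0,0,-0.005,0,0,0,255],[0,0,-0.01,0,0,0,255],[0,0,-0.025,0,0,0,255],[0,0,-0.03,0,0,0,255],[0,0,0,0,0,0,255]]]'
python3 g.py 595.5 -74.8 97 29.7
python3 - <<'E'
from h import *
p=capture("side")[0]; cv2.imwrite("pics/lift1.png",cv2.resize(p[330:480,200:400],None,fx=3,fy=3))
E
```

```text
time_s: 4.7
position: [415.7, -294.3, 100.3]
eef_rot: [3.03, 0.804, 0.005]
wrist_force: [0.2, 0.7, -1.8]
finger_gap: 38.9
grip_force: 40.6
t 4.7 pos [ 415.7 -294.3  100.3] yaw 29.7 gap 38.9 grip 40.6 tilt 0.41
turn rz first: 0.001 then shift in new tool axes mm: [ 265.  -101.6    3.3]
```

View pics/lift1.png

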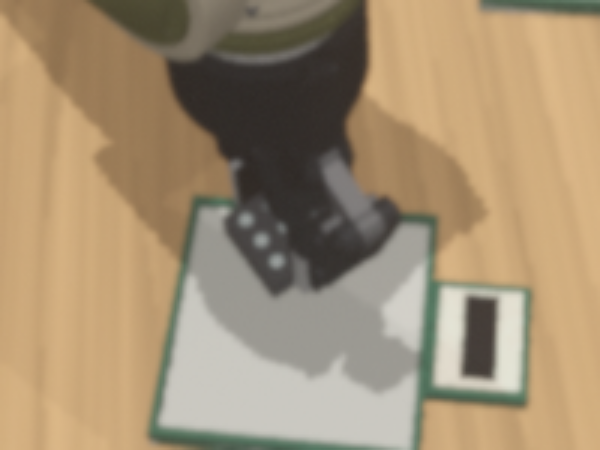

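```bash
python3 -m handwheel '[[[0.02,-0.008,0,0,0,0,255],[0.035,-0.0135,0,0,0,0,255],[0.035,-0.0135,0,0,0,0,255],[0.035,-0.0135,0,0,0,0,255],[0.035,-0.0135,0,0,0,0,255],[0.035,-0.0135,0,0,0,0,255],[0.035,-0.0135,0,0,0,0,255],[0.035,-0.0135,0,0,0,0,255],[0,0,0,0,0,0,255],[0,0,0,0,0,0,255]]]'
python3 g.py 595.5 -74.8 29 29.7
```

```text
time_s: 5.75
position: [593.2, -71.9, 95.2]
eef_rot: [-3.035, -0.808, 0.003]
wrist_force: [-0.4, 0.5, -2.0]
finger_gap: 38.8
grip_force: 40.6
t 5.8 pos [593.2 -71.9  95.2] yaw 29.8 gap 38.8 grip 40.6 tilt 0.12
turn rz first: 0.002 then shift in new tool axes mm: [ 0.5  3.6 66.2]
```

```bash
python3 -m handwheel '[[[0,0.0035,0.025,0,0,0,255],[0,0,0.02,0,0,0,255],[0,0,0.01,0,0,0,255],[0,0,0.006,0,0,0,255],[0,0,0.003,0,0,0,255],[0,0,0.002,0,0,0,255],[0,0,0.001,0,0,0,255],[0,0,0,0,0,0,255],[0,0,0,0,0,0,255]]]'
python3 g.py 595.5 -74.8 27.5 29.7
```

```text
time_s: 6.65
position: [595.5, -75.6, 29.7]
eef_rot: [3.036, 0.806, 0.001]
wrist_force: [0.2, 0.1, -0.6]
finger_gap: 39.0
grip_force: 40.6
t 6.7 pos [595.5 -75.6  29.7] yaw 29.7 gap 39.0 grip 40.6 tilt 0.03
turn rz first: 0.001 then shift in new tool axes mm: [ 0.4 -0.8  2.2]
```

```bash
python3 -m handwheel '[[[0,0,0.001,0,0,0,255],[0,0,0.001,0,0,0,255],[0,0,0,0,0,0,255]]]'
python3 -m handwheel '[[[0,0,0,0,0,0,75],[0,0,0,0,0,0,75],[0,0,0,0,0,0,75],[0,0,0,0,0,0,75],[0,0,-0.01,0,0,0,75],[0,0,-0.03,0,0,0,75],[0,0,-0.04,0,0,0,75],[0,0,0,0,0,0,75]]]'
python3 g.py 471.2 103.8 100 -0.7
```

```text
time_s: 6.95
position: [595.5, -75.6, 27.5]
eef_rot: [3.036, 0.806, 0.0]
wrist_force: [-1.4, 0.7, 0.8]
finger_gap: 38.8
grip_force: 40.8
time_s: 7.75
position: [597.8, -76.3, 113.3]
eef_rot: [3.031, 0.805, 0.013]
wrist_force: [0.6, -0.1, 0.7]
finger_gap: 60.1
grip_force: 0.0
t 7.8 pos [597.8 -76.3 113.3] yaw 29.7 gap 60.1 grip 0.0 tilt 0.57
turn rz first: 0.531 then shift in new tool axes mm: [-128.8 -178.6   13.3]
```

```bash
python3 -m handwheel '[[[0,0,0,0,0,0.133,115],[0,0,0,0,0,0.133,115],[0,0,0,0,0,0.133,115],[0,0,0,0,0,0.132,115],[-0.0258,-0.0357,0,0,0,0,115],[-0.0258,-0.0357,0,0,0,0,115],[-0.0258,-0.0357,0.003,0,0,0,115],[-0.0258,-0.0357,0.003,0,0,0,115],[-0.0258,-0.0357,0.003,0,0,0,115],[0,0,0,0,0,0,115]]]'
python3 -m handwheel '[[[0,0,0,0,0,0,115]]]'
python3 g.py 471.2 103.8 28 -0.7; python3 m.py | grep -A1 -E "spare"
```

```text
time_s: 8.75
position: [465.5, 107.6, 98.2]
eef_rot: [-3.141, 0.013, 0.004]
wrist_force: [-0.6, -0.1, 0.1]
finger_gap: 46.8
grip_force: 0.0
time_s: 8.85
position: [468.6, 104.9, 98.8]
eef_rot: [3.141, -0.017, 0.001]
wrist_force: [1.3, -0.1, 0.1]
finger_gap: 46.5
grip_force: 0.0
t 8.8 pos [468.6 104.9  98.8] yaw -0.6 gap 46.5 grip 0.0 tilt 0.05
turn rz first: 0.002 then shift in new tool axes mm: [ 2.6  1.  70.8]
spare tray tri [594.5 -75.3  10.2] 0.1 top [594.9 -75.5] side [595.  -73.4] sides [111. 114. 114. 112.] ang 80.9
  locket tri [595.4 -75.5  13.5] 0.4 top [595.4 -75.3] side [594.8 -76.8] rect [47. 41.] ang 28.1 eyeshift [ 0.1 -0.1] eyedir -54.0 7.0
```

```bash
python3 -m handwheel '[[[0.0025,0.001,0.03,0,0,0,115],[0,0,0.02,0,0,0,115],[0,0,0.012,0,0,0,115],[0,0,0.008,0,0,0,115],[0,0,0,0,0,0,115],[0,0,0,0,0,0,115]]]'
python3 -m handwheel '[[[0,0,0,0,0,0,255],[0,0,0,0,0,0,255],[0,0,0,0,0,0,255],[0,0,0,0,0,0,255],[0,0,0,0,0,0,255],[0,0,0,0,0,0,255],[0,0,0,0,0,0,255]]]' 40
python3 -m handwheel '[[[0,0,-0.005,0,0,0,255],[0,0,-0.01,0,0,0,255],[0,0,-0.025,0,0,0,255],[0,0,-0.04,0,0,0,255],[0,0,0,0,0,0,255]]]'
python3 g.py 416.5 -297 105 -0.7
python3 - <<'E'
from h import *
p=capture("side")[0]; cv2.imwrite("pics/lift2.png",cv2.resize(p[150:290,240:420],None,fx=3,fy=3))
E
```

```text
time_s: 9.55
position: [471.6, 103.3, 28.9]
eef_rot: [3.142, -0.02, 0.002]
wrist_force: [0.5, 0.3, 1.0]
finger_gap: 46.8
grip_force: 0.0
time_s: 10.25
position: [471.6, 103.4, 29.2]
eef_rot: [3.141, -0.019, 0.002]
wrist_force: [-2.4, -0.4, 5.6]
finger_gap: 24.6
grip_force: 40.1
time_s: 10.75
position: [473.4, 103.5, 113.1]
eef_rot: [3.141, -0.019, 0.014]
wrist_force: [1.0, 0.8, -1.1]
finger_gap: 24.8
grip_force: 39.5
t 10.8 pos [473.4 103.5 113.1] yaw -0.7 gap 24.8 grip 39.5 tilt 0.51
turn rz first: 0.0 then shift in new tool axes mm: [-52.  401.1   8.1]
```

View pics/lift2.png

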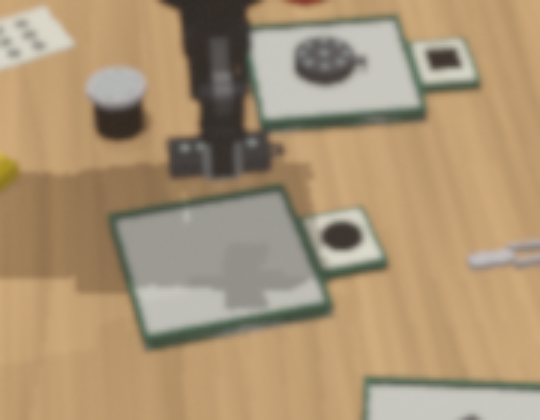

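The long locket is held level above the round tray, with the grip at its middle.

```bash
python3 -m handwheel '[[[-0.0052,0.023,0,0,0,0,255],[-0.0052,0.042,0,0,0,0,255],[-0.0052,0.042,0,0,0,0,255],[-0.0052,0.042,0,0,0,0,255],[-0.0052,0.042,0,0,0,0,255],[-0.0052,0.042,0,0,0,0,255],[-0.0052,0.042,0,0,0,0,255],[-0.0052,0.042,0,0,0,0,255],[-0.0052,0.042,0,0,0,0,255],[-0.0052,0.042,0,0,0,0,255]]]'
python3 -m handwheel '[[[0,0,0.01,0,0,0,255],[0,0,0,0,0,0,255],[0,0,0,0,0,0,255]]]'
python3 g.py 416.5 -297 31 -0.7
```

```text
time_s: 11.8
position: [413.3, -298.3, 107.6]
eef_rot: [-3.14, 0.02, 0.001]
wrist_force: [1.2, 1.0, -1.2]
finger_gap: 25.1
grip_force: 39.6
time_s: 12.1
position: [414.0, -295.7, 97.7]
eef_rot: [-3.14, 0.018, 0.002]
wrist_force: [-0.3, 0.7, -0.5]
finger_gap: 25.4
grip_force: 39.7
t 12.1 pos [ 414.  -295.7   97.7] yaw -0.7 gap 25.4 grip 39.7 tilt 0.13
turn rz first: 0.001 then shift in new tool axes mm: [ 2.5  1.3 66.7]
```

```bash
python3 -m handwheel '[[[0.0025,0.0015,0.025,0,0,0,255],[0,0,0.02,0,0,0,255],[0,0,0.01,0,0,0,255],[0,0,0.006,0,0,0,255],[0,0,0.004,0,0,0,255],[0,0,0.002,0,0,0,255],[0,0,0,0,0,0,255],[0,0,0,0,0,0,255]]]'
python3 g.py 416.5 -297 29.2 -0.7
```

```text
time_s: 12.9
position: [416.8, -298.6, 31.7]
eef_rot: [3.141, -0.019, 0.001]
wrist_force: [-0.7, 0.2, -1.9]
finger_gap: 25.2
grip_force: 39.7
t 12.9 pos [ 416.8 -298.6   31.7] yaw -0.7 gap 25.2 grip 39.7 tilt 0.05
turn rz first: -0.0 then shift in new tool axes mm: [-0.4 -1.6  2.5]
```

Lower the last bit and release, then rise and cross to the round locket, passing high and clear of the jar.

```bash
python3 -m handwheel '[[[0,-0.0015,0.001,0,0,0,255],[0,0,0.001,0,0,0,255],[0,0,0.0005,0,0,0,255],[0,0,0,0,0,0,255]]]'
python3 -m handwheel '[[[0,0,0,0,0,0,115],[0,0,0,0,0,0,115],[0,0,0,0,0,0,115],[0,0,0,0,0,0,115],[0,0,-0.01,0,0,0,115],[0,0,-0.03,0,0,0,75],[0,0,-0.05,0,0,0,60],[0,0,-0.03,0,0,0,60],[0,0,0,0,0,0,60]]]'
python3 g.py 565.8 305.5 120 -7
```

```text
time_s: 13.3
position: [416.7, -296.9, 29.2]
eef_rot: [-3.141, 0.019, 0.0]
wrist_force: [-1.3, 2.6, 4.9]
finger_gap: 25.1
grip_force: 40.4
time_s: 14.2
position: [418.0, -298.3, 153.6]
eef_rot: [3.135, -0.019, 0.009]
wrist_force: [0.8, 0.2, 0.4]
finger_gap: 65.3
grip_force: 0.0
t 14.2 pos [ 418.  -298.3  153.6] yaw -0.7 gap 65.3 grip 0.0 tilt 0.5
turn rz first: 0.11 then shift in new tool axes mm: [  73.1 -617.3   33.6]
```

```bash
python3 -m handwheel '[[[0,0,0,0,0,0.11,60],[0.0049,-0.041,0,0,0,0,60],[0.0049,-0.041,0,0,0,0,60],[0.0049,-0.041,0,0,0,0,60],[0.0049,-0.041,0,0,0,0,60],[0.0049,-0.041,0,0,0,0,60],[0.0049,-0.041,0,0,0,0,60],[0.0049,-0.041,0,0,0,0,60],[0.0049,-0.041,0,0,0,0,60],[0.0049,-0.041,0,0,0,0,60]]]'
python3 -m handwheel '[[[0.0049,-0.041,0,0,0,0,60],[0.0049,-0.041,0,0,0,0,60],[0.0049,-0.041,0.01,0,0,0,60],[0.0049,-0.041,0.01,0,0,0,60],[0.0049,-0.041,0.01,0,0,0,60],[0.0049,-0.041,0.01,0,0,0,60],[0,0,0,0,0,0,60],[0,0,0,0,0,0,60]]]'
python3 m.py | grep -A1 -E "long|square"; python3 g.py 565.8 305.5 27 -7
```

```text
time_s: 15.2
position: [505.3, 65.7, 148.5]
eef_rot: [-3.136, 0.192, 0.001]
wrist_force: [0.7, -0.1, 0.5]
finger_gap: 65.3
grip_force: 0.0
time_s: 16.0
position: [564.0, 304.8, 107.8]
eef_rot: [3.135, -0.19, -0.002]
wrist_force: [-0.3, -0.4, -0.2]
finger_gap: 65.1
grip_force: 0.0
square tray tri [560.  264.6  38.8] 11.4 top [558.2 270.7] side [572.3 307. ] sides [111.  38. 113.  61.] ang 91.5
  locket tri [569.3 274.4  37.6] 14.3 top [579.9 278.7] side [566.7 304.5] rect [44. 30.] ang 13.3 eyeshift [-0.9  0.3] eyedir 163.0 18.0
--
long tray tri [ 416.  -296.8   10. ] 0.3 top [ 415.9 -297.5] side [ 416.1 -295.8] sides [115. 112. 115. 112.] ang 78.5
  locket tri [ 417.3 -296.4   13.9] 0.1 top [ 417.4 -296.1] side [ 417.3 -297. ] rect [68. 27.] ang 0.4 eyeshift [0.2 0. ] eyedir 6.0 7.0
t 16.1 pos [564.6 303.6 108.9] yaw -7.0 gap 65.5 grip 0.0 tilt 0.02
turn rz first: -0.001 then shift in new tool axes mm: [ 1.  -2.  81.9]
```

The long locket lies in its tray within 2 mm of the centre. Next is the round locket.

```bash
python3 -m handwheel '[[[0.001,-0.002,0.03,0,0,0,60],[0,0,0.025,0,0,0,60],[0,0,0.015,0,0,0,60],[0,0,0.012,0,0,0,60],[0,0,0,0,0,0,60],[0,0,0,0,0,0,60]]]'
python3 -m handwheel '[[[0,0,0,0,0,0,255],[0,0,0,0,0,0,255],[0,0,0,0,0,0,255],[0,0,0,0,0,0,255],[0,0,0,0,0,0,255],[0,0,0,0,0,0,255],[0,0,0,0,0,0,255]]]' 40
python3 g.py 565.8 305.5 27 -7
python3 -m handwheel '[[[0,0,-0.005,0,0,0,255],[0,0,-0.01,0,0,0,255],[0,0,-0.025,0,0,0,255],[0,0,-0.04,0,0,0,255],[0,0,0,0,0,0,255]]]'
python3 g.py 469.3 107.2 105 -7
python3 - <<'E'
from h import *
p=capture("side")[0]; cv2.imwrite("pics/lift3.png",cv2.resize(p[80:260,240:440],None,fx=3,fy=3))
E
```

```text
time_s: 16.7
position: [566.4, 306.3, 27.8]
eef_rot: [-3.135, 0.192, -0.002]
wrist_force: [-0.2, -0.3, 0.2]
finger_gap: 65.5
grip_force: 0.0
time_s: 17.4
position: [566.5, 306.6, 28.3]
eef_rot: [-3.135, 0.192, -0.003]
wrist_force: [-1.3, -1.1, 6.3]
finger_gap: 44.1
grip_force: 40.7
t 17.4 pos [566.5 306.6  28.3] yaw -7.0 gap 44.1 grip 40.7 tilt 0.13
turn rz first: 0.0 then shift in new tool axes mm: [-0.5  1.1  1.3]
time_s: 17.9
position: [568.2, 307.3, 113.2]
eef_rot: [-3.132, 0.191, -0.015]
wrist_force: [0.4, 0.9, -0.5]
finger_gap: 44.4
grip_force: 40.9
t 17.9 pos [568.2 307.3 113.2] yaw -7.0 gap 44.4 grip 40.9 tilt 0.59
turn rz first: 0.0 then shift in new tool axes mm: [-73.8 210.6   8.2]
```

View pics/lift3.png

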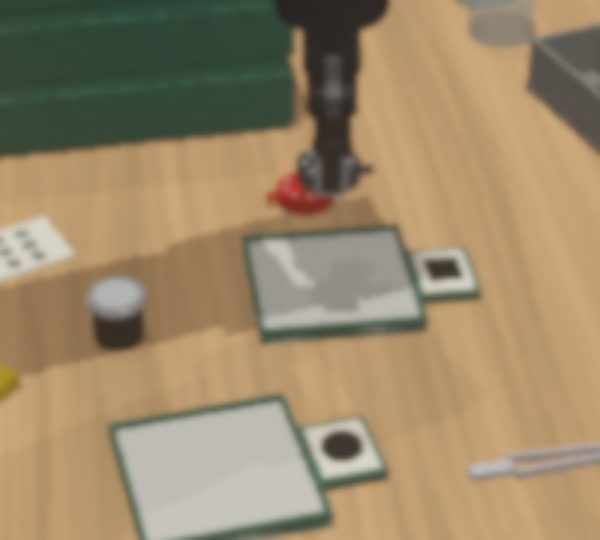

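The round locket is held above the square tray, and the round tray is empty.

```bash
python3 -m handwheel '[[[-0.009,0.026,0,0,0,0,255],[-0.013,0.037,0,0,0,0,255],[-0.013,0.037,0,0,0,0,255],[-0.013,0.037,0,0,0,0,255],[-0.013,0.037,0,0,0,0,255],[-0.0128,0.0366,0,0,0,0,255],[0,0,0.01,0,0,0,255],[0,0,0,0,0,0,255],[0,0,0,0,0,0,255]]]'
python3 g.py 469.3 107.2 30.5 -7
```

```text
time_s: 18.85
position: [467.1, 106.9, 96.6]
eef_rot: [-3.136, 0.191, 0.001]
wrist_force: [-0.5, 0.6, -0.9]
finger_gap: 44.0
grip_force: 41.0
t 18.9 pos [467.1 106.9  96.6] yaw -7.0 gap 44.0 grip 41.0 tilt 0.03
turn rz first: 0.001 then shift in new tool axes mm: [ 2.2 -0.6 66.1]
```

```bash
python3 -m handwheel '[[[0.002,0,0.025,0,0,0,255],[0,0,0.02,0,0,0,255],[0,0,0.01,0,0,0,255],[0,0,0.006,0,0,0,255],[0,0,0.004,0,0,0,255],[0,0,0.001,0,0,0,255],[0,0,0,0,0,0,255],[0,0,0,0,0,0,255]]]'
python3 g.py 469.3 107.2 28.3 -7
```

```text
time_s: 19.65
position: [469.2, 106.1, 31.3]
eef_rot: [-3.136, 0.192, -0.001]
wrist_force: [0.5, 0.0, -0.7]
finger_gap: 44.3
grip_force: 41.0
t 19.6 pos [469.2 106.1  31.3] yaw -7.0 gap 44.3 grip 41.0 tilt 0.05
turn rz first: -0.0 then shift in new tool axes mm: [-0.  -1.1  3. ]
```

```bash
python3 -m handwheel '[[[0,-0.001,0.001,0,0,0,255],[0,0,0.001,0,0,0,255],[0,0,0.001,0,0,0,255],[0,0,0,0,0,0,255]]]'
python3 -m handwheel '[[[0,0,0,0,0,0,60],[0,0,0,0,0,0,60],[0,0,0,0,0,0,60],[0,0,0,0,0,0,60],[0,0,-0.01,0,0,0,60],[0,0,-0.03,0,0,0,60],[0,0,-0.04,0,0,0,75],[0,0,0,0,0,0,75],[0,0,0,0,0,0,75]]]'
python3 g.py 595.4 -75.5 100 28.9
```

```text
time_s: 20.05
position: [469.1, 107.1, 28.3]
eef_rot: [-3.136, 0.192, -0.0]
wrist_force: [-3.1, 0.0, 6.6]
finger_gap: 44.2
grip_force: 41.7
time_s: 20.95
position: [469.3, 107.1, 108.6]
eef_rot: [-3.136, 0.192, -0.003]
wrist_force: [-0.1, 0.2, -0.7]
finger_gap: 60.3
grip_force: 0.0
t 20.9 pos [469.3 107.1 108.6] yaw -7.0 gap 60.3 grip 0.0 tilt 0.11
turn rz first: -0.627 then shift in new tool axes mm: [ 22.2 220.8   8.6]
```

```bash
python3 -m handwheel '[[[0,0,0,0,0,-0.125,75],[0,0,0,0,0,-0.125,75],[0,0,0,0,0,-0.125,75],[0,0,0,0,0,-0.125,75],[0,0,0,0,0,-0.127,75],[0.0044,0.044,0,0,0,0,75],[0.0044,0.044,0,0,0,0,75],[0.0044,0.044,0,0,0,0,75],[0.0044,0.044,0,0,0,0,75],[0.0044,0.044,0,0,0,0,75]]]'
python3 -m handwheel '[[[0,0,0,0,0,0,75],[0,0,0,0,0,0,75],[0,0,0,0,0,0,75]]]'
python3 m.py | grep -A1 -E "round|square"; python3 g.py 595.4 -75.5 27 28.9
```

```text
time_s: 21.95
position: [594.8, -76.3, 106.4]
eef_rot: [-3.041, -0.784, 0.003]
wrist_force: [0.1, 0.2, 0.1]
finger_gap: 59.8
grip_force: 0.0
time_s: 22.25
position: [593.9, -73.9, 107.0]
eef_rot: [-3.041, -0.785, 0.003]
wrist_force: [-0.2, 0.4, -0.1]
finger_gap: 60.4
grip_force: 0.0
square tray tri [564.4 299.7  27.2] 6.8 top [570.5 303.8] side [564.9 326. ] sides [114. 113. 112. 113.] ang 90.5
round tray tri [481.  106.5  15.2] 23.3 top [469.7 107.4] side [493.4 114.2] sides [112. 116. 112. 111.] ang 9.2
  locket tri [468.  106.6  11.5] 0.3 top [467.7 106.5] side [468.  102.8] rect [45. 41.] ang 46.4 eyeshift [ 1.  -0.2] eyedir -11.0 25.0
t 22.4 pos [594.1 -73.7 107.6] yaw 29.0 gap 60.2 grip 0.0 tilt 0.05
turn rz first: 0.002 then shift in new tool axes mm: [ 0.2  2.2 80.6]
```

The round locket is in its tray, about 2 mm off centre. Last, the square locket goes to its tray.

```bash
python3 -m handwheel '[[[0,0.002,0.03,0,0,0,75],[0,0,0.025,0,0,0,75],[0,0,0.015,0,0,0,75],[0,0,0.0105,0,0,0,75],[0,0,0,0,0,0,75],[0,0,0,0,0,0,75]]]'
python3 -m handwheel '[[[0,0,0,0,0,0,255],[0,0,0,0,0,0,255],[0,0,0,0,0,0,255],[0,0,0,0,0,0,255],[0,0,0,0,0,0,255],[0,0,0,0,0,0,255],[0,0,0,0,0,0,255]]]' 40
python3 -m handwheel '[[[0,0,-0.005,0,0,0,255],[0,0,-0.01,0,0,0,255],[0,0,-0.025,0,0,0,255],[0,0,-0.04,0,0,0,255],[0,0,0,0,0,0,255]]]'
python3 g.py 571 303.8 105 28.9
```

```text
time_s: 22.95
position: [596.1, -76.6, 28.1]
eef_rot: [3.041, 0.785, 0.002]
wrist_force: [0.2, -0.1, 0.1]
finger_gap: 60.2
grip_force: 0.0
time_s: 23.65
position: [596.3, -76.8, 28.5]
eef_rot: [3.041, 0.784, 0.003]
wrist_force: [-0.8, 0.8, 6.0]
finger_gap: 39.0
grip_force: 41.5
time_s: 24.15
position: [598.0, -77.3, 113.1]
eef_rot: [3.037, 0.783, 0.013]
wrist_force: [1.0, -0.4, -1.4]
finger_gap: 38.6
grip_force: 40.8
t 24.1 pos [598.  -77.3 113.1] yaw 28.9 gap 38.6 grip 40.8 tilt 0.55
turn rz first: 0.001 then shift in new tool axes mm: [ 160.6 -346.7    8.1]
```

```bash
python3 -m handwheel '[[[0.0098,-0.0207,0,0,0,0,255],[0.0168,-0.0362,0,0,0,0,255],[0.0168,-0.0362,0,0,0,0,255],[0.0168,-0.0362,0,0,0,0,255],[0.0168,-0.0362,0,0,0,0,255],[0.0168,-0.0362,0,0,0,0,255],[0.0168,-0.0362,0,0,0,0,255],[0.0168,-0.0362,0,0,0,0,255],[0.0168,-0.0362,0,0,0,0,255],[0.0168,-0.0362,0,0,0,0,255]]]'
python3 -m handwheel '[[[0,0,0.01,0,0,0,255],[0,0,0,0,0,0,255],[0,0,0,0,0,0,255]]]'
python3 g.py 571 303.8 30.5 28.9
```

```text
time_s: 25.15
position: [568.5, 306.1, 107.3]
eef_rot: [3.042, 0.785, -0.001]
wrist_force: [0.3, 0.2, -0.8]
finger_gap: 38.7
grip_force: 40.7
time_s: 25.45
position: [569.0, 303.6, 97.0]
eef_rot: [3.042, 0.783, -0.002]
wrist_force: [0.0, 0.2, -1.9]
finger_gap: 39.2
grip_force: 40.7
t 25.4 pos [569.  303.6  97. ] yaw 28.9 gap 39.2 grip 40.7 tilt 0.06
turn rz first: -0.0 then shift in new tool axes mm: [ 1.9  0.8 66.5]
```

```bash
python3 -m handwheel '[[[0.001,0.002,0.025,0,0,0,255],[0,0,0.02,0,0,0,255],[0,0,0.01,0,0,0,255],[0,0,0.006,0,0,0,255],[0,0,0.004,0,0,0,255],[0,0,0.001,0,0,0,255],[0,0,0,0,0,0,255],[0,0,0,0,0,0,255]]]'
python3 g.py 571 303.8 28.5 28.9
```

```text
time_s: 26.25
position: [571.1, 303.4, 32.0]
eef_rot: [-3.042, -0.785, -0.002]
wrist_force: [0.1, -0.1, -1.1]
finger_gap: 38.7
grip_force: 40.7
t 26.2 pos [571.1 303.4  32. ] yaw 28.9 gap 38.7 grip 40.7 tilt 0.06
turn rz first: 0.0 then shift in new tool axes mm: [ 0.1 -0.4  3.5]
```

```bash
python3 -m handwheel '[[[0,0,0.001,0,0,0,255],[0,0,0.001,0,0,0,255],[0,0,0.001,0,0,0,255],[0,0,0.0005,0,0,0,255],[0,0,0,0,0,0,255]]]'
python3 -m handwheel '[[[0,0,0,0,0,0,75],[0,0,0,0,0,0,75],[0,0,0,0,0,0,75],[0,0,0,0,0,0,75],[0,0,-0.01,0,0,0,75],[0,0,-0.03,0,0,0,75],[0,0,-0.05,0,0,0,75],[0,0,-0.05,0,0,0,75],[0,0,-0.05,0,0,0,75],[-0.04,0.03,0,0,0,0,75]]]'
python3 -m handwheel '[[[-0.03,0.04,0,0,0,0,75],[-0.03,0.04,0,0,0,0,75],[-0.03,0.04,0,0,0,0,75],[-0.03,0.04,0,0,0,0,75],[-0.03,0.04,0,0,0,0,75],[-0.02,0.04,0,0,0,0,75],[0,0.04,0,0,0,0,75],[0,0,0,0,0,0,75],[0,0,0,0,0,0,75],[0,0,0,0,0,0,75]]]'
python3 m.py; python3 -c "
import cv2
from rig import capture
cv2.imwrite('pics/end.png',capture('side')[0])"
```

```text
time_s: 26.75
position: [570.9, 303.3, 28.6]
eef_rot: [3.042, 0.785, 0.0]
wrist_force: [-3.7, -0.9, 5.3]
finger_gap: 38.6
grip_force: 41.4
time_s: 27.75
position: [554.8, 260.9, 227.8]
eef_rot: [-3.04, -0.79, -0.032]
wrist_force: [1.0, -1.7, 0.0]
finger_gap: 60.4
grip_force: 0.0
time_s: 28.75
position: [536.7, -68.8, 218.1]
eef_rot: [-3.042, -0.786, -0.0]
wrist_force: [-0.7, 0.9, 1.1]
finger_gap: 60.2
grip_force: 0.0
square tray tri [ 556.2  345.5 -197.3] 87.1 top [571.5 303.8] side [492.3 113.2] sides [112. 113. 112. 112.] ang 91.5
  locket tri [ 540.   341.2 -191.4] 118.0 top [570.5 302.9] side [468.1 102.7] rect [46. 39.] ang 28.4 eyeshift [ 0.2 -0. ] eyedir -9.0 8.0
round tray tri [481.  106.8  14. ] 21.5 top [470.5 107.5] side [492.3 113.2] sides [112. 116. 110. 113.] ang 8.2
  locket tri [468.3 106.4  11.6] 0.0 top [468.1 106.3] side [468.1 102.7] rect [45. 44.] ang 46.5 eyeshift [ 0.9 -0.2] eyedir -13.0 22.0
spare tray tri [610.5 -35.8 -36.7] 9.5 top [607.5 -32.2] side [594.6 -72.7] sides [111.  25. 111.  21.] ang 82.7
long tray tri [ 416.3 -297.1    9. ] 0.9 top [ 415.9 -297.5] side [ 416.8 -296.6] sides [115. 112. 115. 112.] ang 78.5
  locket tri [ 417.2 -296.5   13.6] 0.2 top [ 417.4 -296.1] side [ 417.1 -297.2] rect [68. 27.] ang 0.4 eyeshift [ 0. -0.] eyedir -1.0 1.0
[[ 0.875  0.485  0.   ]
 [ 0.485 -0.875  0.   ]
 [ 0.     0.    -1.   ]]
jar [419. -91.  40.] [418. -91.  25.]
loupe [412. 263.  40.] [414. 256.  25.]
```

View pics/end.png

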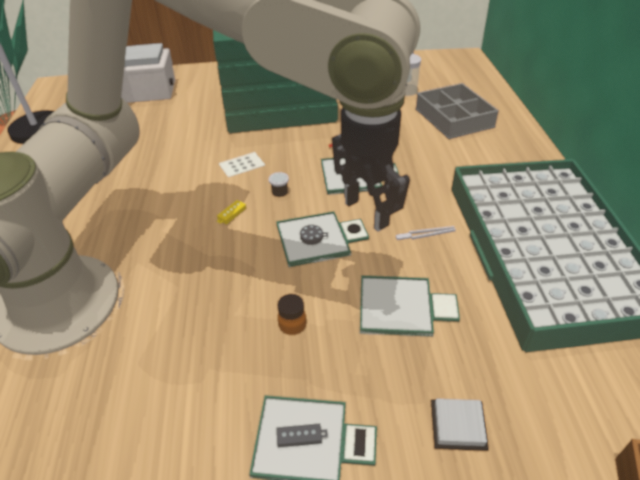

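View pics/dbg.png

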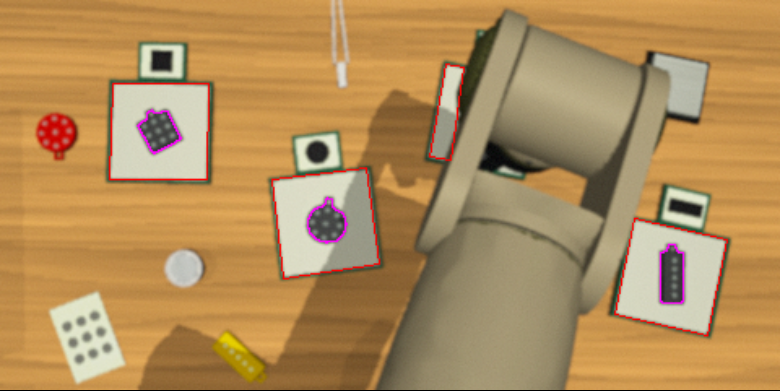

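Each locket lies in its own tray: the square one at (159,131), the round one at (326,223) and the long one at (671,274). All are within about 3 mm of centre. The side view shows the spare tray empty, and the bystanders have not moved. Handing in.

```bash
python3 -c "
from rig import *
print(job_done())"
```

```text
the job is handed in; nothing more can be done
None
```

The job is handed in: each locket lies in its own tray within about 3 mm of centre by the camera, the spare tray is empty, the jar, loupe and tweezers look unmoved, and the robot clock read about 29 s; no verdict came back.

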